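Load the foam fish box onto the market stall's ramp rack

TASK

Push the closed white foam fish box up the ramp of the steel rack, against the rubber spring bumper at the top, and bear down on its back edge until that edge drops behind the lip and the box lies fully down in its bed, held there by itself. Push gently: the foam must not be dented. Leave the other things on the counter where they are.

Things in the scene. Friction and masses are not known exactly. Their poses are not given: they have to be found in the camera images.
- fishbox_center (a point): Centre (half-way up) of the closed white foam fish box with a blue band: 140 mm long (its x axis, the way it must travel), 110 mm wide (y), 60 mm high (z up). Mass 0.4 to 0.65 kg. It starts flat on the counter before the ramp's foot, roughly facing up the ramp; its back face, the one to push on, is 70 mm behind the centre along -x. The foam dents if any fingers press on it with more than 22 N.
- ramp: The fixed rack's inclined lane. Origin: middle of the ramp's foot line, at counter level; x runs up along the sloping steel sheet (11 degrees to the level), y across, z square to the sheet (surface at z = 0). Blue side rails, inner faces at y = +-60.5 mm, 7 mm thick, stand 18 mm above the sheet all the way. Flared guides, 22 mm high, reach 55 mm out from the foot over the counter, opening to +-85 mm.
- lip_mid (a point): Middle of the range where the lip may be: 165 mm up the lane, on the sheet's plane; ramp's axes. The sheet ends in a lip (edge marked yellow), a 10 mm step down into a bed parallel to the sheet. Lip, bed and bumper are one cradle, clamped with the lip anywhere from 35 mm before to 35 mm beyond this point along x: where is not reported, it must be felt or seen.
- bumper_mid (a point): Free face of the rubber spring bumper if the lip were at lip_mid: 137 mm beyond it (it shifts with the lip), on the sheet's plane; ramp's axes. Pad 85 mm wide, from 2 mm below to 24 mm above the plane. It yields from 3.2 N, gains 0.8 N per mm, hard stop after 10 mm. The 140 mm box clears the lip with it pressed in about 5 mm: 7 to 8 N more push than the 3 to 6 N needed on the bare slope.
- bed_mid (a point): Centre of the seated box if the lip were at lip_mid: 70 mm beyond it, 20 mm above the sheet's plane (30 mm while on the sheet); ramp's axes. As the box passes the lip its front tips down onto the bed first. The bumper's push and friction at the pushing fingers then hold the back edge up, and the box slides back if let go: while still pushing, draw or press its back about 10 mm down.
- oil_bottle: Green glass oil bottle, 56 mm across, 190 mm high; origin at the middle of its foot. Bystander, to be left alone.
- herb_jar: Amber jar with cork, 76 mm across, 100 mm high; origin at the middle of its foot. Bystander, to be left alone.
- tin: Tin with red label, 74 mm across, 45 mm high; origin at the middle of its foot. Bystander, to be left alone.
- pick_cup: Clear cup of wooden picks, 56 mm across, 70 mm high; origin at the middle of its foot. Bystander, to be left alone.
- bowl: Terracotta bowl, 110 mm across, 45 mm high; origin at the middle of its foot. Bystander, to be left alone.
- flat_tin: Flat brass tin with blue band, 84 mm across, 30 mm high; origin at the middle of its foot. Bystander, to be left alone.
- mug: Blue mug, 76 mm across, 85 mm high; origin at the middle of its foot. Bystander, to be left alone.
Things that resemble listed ones, but are neither listed nor needed, are in the scene too. Of the things that look like the part that bears fishbox_center, take the one that is farthest to the robot's right at the start.

How it is judged:
On the way, in this order (a step that is already met when the one before it is completed fails the run):
1. the box is on the ramp between the rails, lying on the sheet (x of fishbox_center in the frame of ramp between 0.07 and 0.16 m and z of fishbox_center in the frame of ramp between 0.026 and 0.034 m and angle between the z axis of fishbox_center and the z axis of ramp, either way round below 0.04 rad), for 0.1 s.
2. the box's back edge has dropped behind the lip (z of fishbox_center in the frame of ramp between 0.016 and 0.0225 m and x of fishbox_center in the frame of ramp between 0.194 and 0.28 m and angle between the z axis of fishbox_center and the z axis of ramp, either way round below 0.035 rad and angle between the x axis of fishbox_center and the x axis of ramp, either way round below 0.08 rad), for 0.2 s.
At the end, for the whole second after the job is handed in: The box lies at rest in the bed behind the lip, let go: its centre 16 to 22.5 mm above the plane of the ramp sheet and 194 to 280 mm up the slope, parallel to the sheet within 0.035 rad and pointing up the lane within 0.08 rad (all of step 2 and linear speed of fishbox below 0.01 m/s); the robot touches nothing.
It fails at once if the fingers press on the foam box with more than 22 N (contact force between the fingers and fishbox above 22 N).
It fails at once if a bystander (bottle, jar, tin, cup, bowl, flat tin or mug) is shifted by more than 20 mm (distance of any of oil_bottle, herb_jar, tin, pick_cup, bowl, flat_tin, mug from where it was at the start of the episode above 0.02 m).
It also fails if it takes over 58 s, if anything falls off the work surface, if the arm or the gripper's body presses on something with over 40 N, if the wrist force passes 120 N, or if a joint passes its speed limit or range.

ROBOT

A 7-joint arm with a two-finger parallel gripper is mounted at the origin on the work surface. World frame = base frame: x ahead of the robot, y to its left, z up, the work surface at z = 0. Lengths are in m, angles in rad, forces in N, time in s.
With the tool pointing down it reaches from about 0.4 to 0.85 m from the base axis. Payload 10.4 kg.
Tool frame: the origin (TCP) lies midway between the tips of the shut fingers; the grasp point (between the pads) lies manip.grip_depth behind it (manip.grip_depth is the distance from the TCP to the grasp point, in m); z points along the fingers, x is the direction in which the jaws open and shut, and the axes are right-handed (so a half turn about z gives the same grasp; the last joint's range is limited). The gripper opens to 85 mm and grips with 20 to 120 N. Pads are 22 mm wide; open, the fingers measure 114 mm over their backs; the gripper's body (76 mm by 85 mm) begins 54 mm behind the grasp point. The pads swing forward as they close: fully open they stand 13 mm farther back than shut.
Start: joints at [-1.236, 0.332, -0.065, 1.46, 0.022, 1.35, -0.088], TCP at [0.219, 0.585, 0.231] pointing down, gripper open.
Joint ranges: [-2.6, 2.6], [-0.5, 2.12], [-1.47, 1.34], [0.16, 2.42], [-1.27, 4.41], [0.06, 2.06], [-2.6, 2.6]. Speed limits (rad/s): [2.22, 2.22, 2.79, 2.79, 3.14, 3.14, 3.14].

INTERFACE

Orientations are given as a unit quaternion [x, y, z, w].
In Python, from workcell import manip gives the robot as it stands. The module is installed in compiled form; this text tells all that it offers.
- The arm moves only by the tool send_rows, never from a script. Its argument "steps" is a list of rows, each a list of 2 entries, a list of its own where there are three numbers: the shift along the tool's x, y, z in m, then the turn about the tool's z in rad. In form: [[[x, y, z], spin], ...]. A call has exactly 8 rows; each row is the pose to reach, as a shift and turn from the pose commanded when the call began, along the tool's axes at that moment; what a row does not reach only later rows make up. A row lasts 1/8 s, in which the tool goes at most 62.5 mm and 10.7 degrees, less where a joint would pass 70% of its speed; a pose out of reach is approached as far as the arm can. A call with a gripper value outside its range is refused whole. "hand" is the opening, from 0 (shut) to 1 (fully open), set as the call begins (left out, the last holds). The fingers move at their own pace and stop on an object; "force" is the grip in N (left out, the last holds). Time passes only in rows, so rows that repeat a pose let the fingers close, or fill a call up. It gives the time, the measured TCP pose, the force and the opening at its end, in the units of the state.
- manip.get_obs(): the state, without advancing time (a new reading comes with each control period).
- manip.camera(name): name is "scene" or "top" or "wrist"; returns (picture, depth): 420x560x3 uint8, red, green, blue; 420x560 float32, m along the optical axis (not along the pixel's ray), 0 where there is no reading.
- manip.camera_info(name): a dict with "intrinsics" (3x3 intrinsics, pixels), "pose" (4x4, takes a point from camera to world coordinates); the wrist camera has in their place "T_tool_cam" (4x4, takes a point from camera to tool coordinates, whose origin is the TCP and whose axes are the tool frame's). Camera axes: x right, y up, looking along -z (the intrinsics and any distortion apply to the point x, -y, -z); pixel columns grow to the right and rows downward; lengths in m; the calibration is good to about 2 mm. A picture is of the moment at which its call begins: read the wrist's pose just before it. camera_info takes no time and is no camera call.
- manip.hand_in(): hands the job in, once; it reports no verdict.
The state is a dict: "clock": time; "joint_pos": joint angles; "joint_velocities": joint speeds; "tau": joint torques, N m; "position": TCP position; "ee_rot": TCP orientation; "ft_force": force on the tool from outside, world axes, zero at the start; "torque": the same for the moment, N m; "grip_width": opening from 0.0 (shut) to 1.0 (fully open).
Only numpy, scipy, OpenCV 4.12 (cv2) and the standard library are available. Lean on these libraries where they do the work, as an engineer would, in place of code of your own. Each camera call takes 0.05 s, during which the arm holds its last target.

## Working session

There is one attempt and no reset: what is moved stays moved. The work goes in short steps, Python scripts to look and compute and a tool call to move; the robot and the scene stay as the last step left them, time stands still between calls to the robot, and variables do not carry over. Pictures are saved under pics/ and viewed, and the job is handed in when it is done.

Besides the shell and the picture viewer there is one more tool, called after ">>>" as name(argument=value, ...), one argument or row to a line, values as JSON. send_rows: Moves the arm, as the interface text tells. Its arguments: {"type":"object","properties":{"steps":{"type":"array"},"hand":{"type":"number"},"force":{"type":"number"}},"required":["steps"]}

```bash
mkdir -p pics; python3 - <<'E'
from workcell import manip
import cv2,numpy as np
o=manip.get_obs()
for k,v in o.items(): print(k,np.round(v,4))
print(manip.grip_depth)
for n in ("scene","top","wrist"):
    im,d=manip.camera(n); cv2.imwrite(f"pics/{n}0.png",im[...,::-1]); np.save(f"{n}0.npy",d); np.save(f"{n}0im.npy",im)
    print(n,{k:np.round(v,4).tolist() for k,v in manip.camera_info(n).items()})
E
```

```text
clock 0.0
joint_pos [-1.2356  0.3329 -0.0647  1.461   0.0216  1.3499 -0.0885]
joint_velocities [ 0.0017  0.0011 -0.0002 -0.0005  0.0015 -0.0023 -0.0001]
tau [-5.00000e-04 -6.25455e+01  4.86000e-02 -3.91609e+01  1.62000e-02
  9.70000e-03  0.00000e+00]
position [0.2187 0.5851 0.2305]
ee_rot [ 8.216e-01  5.700e-01 -6.000e-04  4.000e-04]
ft_force [ 0.101  -0.0528  0.4931]
torque [-0.038   0.0056 -0.0461]
grip_width 1.0018
0.0187
scene {'intrinsics': [[396.1753, 0.0, 278.438], [0.0, 396.1753, 208.9244], [0.0, 0.0, 1.0]], 'pose': [[-0.8632, -0.2674, 0.4282, 1.0652], [0.5043, -0.4961, 0.7068, 0.9226], [0.0234, 0.8261, 0.563, 0.8021], [0.0, 0.0, 0.0, 1.0]]}
top {'intrinsics': [[445.6434, 0.0, 285.6351], [0.0, 445.6434, 208.5304], [0.0, 0.0, 1.0]], 'pose': [[-0.0099, 0.9937, -0.1121, 0.3841], [-0.9998, -0.0079, 0.0184, 0.0395], [0.0174, 0.1122, 0.9935, 1.2941], [0.0, 0.0, 0.0, 1.0]]}
wrist {'intrinsics': [[305.6799, 0.0, 280.9686], [0.0, 305.6799, 208.4951], [0.0, 0.0, 1.0]], 'T_tool_cam': [[1.0, -0.0006, 0.0005, -0.0001], [-0.0004, -0.9585, -0.2851, -0.0717], [0.0006, 0.2851, -0.9585, -0.1434], [0.0, 0.0, 0.0, 1.0]]}
```

View pics/top0.png

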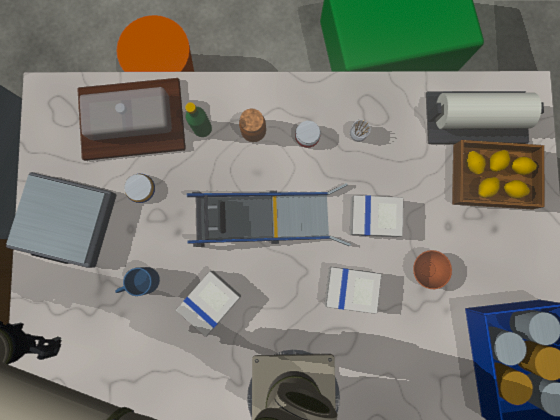

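View pics/scene0.png

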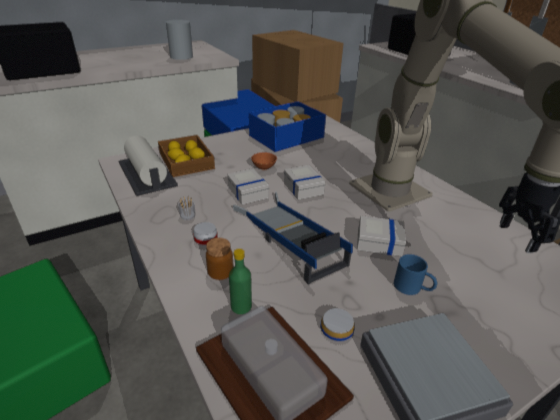

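View pics/wrist0.png

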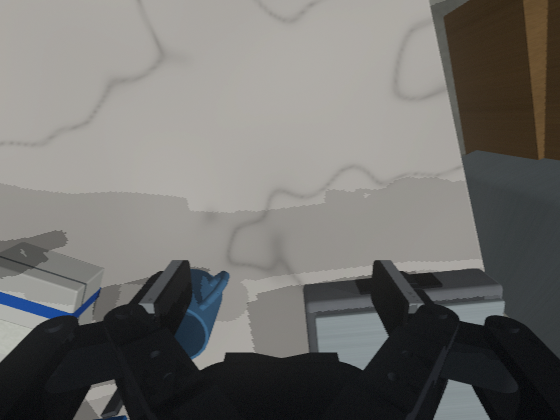

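Candidates in the top view: white boxes with blue band at (377,216), (354,290) and (210,300). The rightmost (largest column, most −y) is (377,216), which also lies before the ramp's foot. Next I measure it and check it in a crop.

```bash
cat > h.py <<'E'
import numpy as np,cv2
def cloud(d,K,P):
    v,u=np.mgrid[:d.shape[0],:d.shape[1]]
    p=np.stack([(u-K[0,2])/K[0,0]*d,-(v-K[1,2])/K[1,1]*d,-d],-1)
    return p@P[:3,:3].T+P[:3,3]
def ray(u,v,K,P,z):
    r=P[:3,:3]@np.array([(u-K[0,2])/K[0,0],-(v-K[1,2])/K[1,1],-1.]); t=(z-P[2,3])/r[2]
    return P[:3,3]+t*r
E
python3 - <<'E'
from h import *
from workcell import manip
d=np.load('top0.npy');im=np.load('top0im.npy')
ci=manip.camera_info('top');K,P=ci['intrinsics'],ci['pose']
c=cloud(d,K,P)
print('table z',np.median(c[340:350,180:240,2]),np.median(c[170:180,420:440,2]))
hsv=cv2.cvtColor(im,cv2.COLOR_RGB2HSV)
# box tops
m=((c[...,2]>0.05)&(c[...,2]<0.07)).astype(np.uint8); m[:,:170]=0; m[:180]=0;m[330:]=0;m[:,412:]=0
n,l,st,ce=cv2.connectedComponentsWithStats(m)
for i in range(1,n):
    if st[i,4]>300:
        p=c[l==i]; r=cv2.minAreaRect((p[:,:2]*1000).astype(np.float32)); print(ce[i].round(),st[i,4],np.round(np.median(p,0),4),r)
bl=cv2.inRange(hsv,(105,120,60),(125,255,255))
for (a,b,e,f) in [(195,235,350,405),(265,315,325,385)]:
    w=np.argwhere(bl[a:b,e:f])+[a,e]; q=c[w[:,0],w[:,1]]; print('blue',w.mean(0),q.mean(0))
ye=cv2.inRange(hsv,(12,110,90),(32,255,255)); w=np.argwhere(ye[190:245,260:290])+[190,260]; q=c[w[:,0],w[:,1]]
print('yellow',w.min(0),w.max(0),q.mean(0)); 
for v in range(196,242,5):
    ww=w[w[:,0]==v]; print(v,ww[:,1].min() if len(ww) else None,ww[:,1].max() if len(ww) else None)
for v in (205,216,230):
    print(v,[(u,*np.round(c[v,u]*1000).astype(int).tolist()) for u in range(196,350,5)])
cv2.imwrite('pics/crop1.png',cv2.resize(im[175:325,180:420,::-1],None,fx=3.2,fy=3.2,interpolation=cv2.INTER_CUBIC))
E
```

```text
table z -0.0015972901360544745 -0.0012365375842514625
[223. 207.] 378 [0.5347 0.2137 0.0545] ((520.8875122070312, 146.05767822265625), (96.06404113769531, 181.98648071289062), 6.6925435066223145)
[377. 215.] 1954 [ 0.5028 -0.2401  0.0588] ((503.06903076171875, -240.19381713867188), (139.85247802734375, 110.49991607666016), 86.8790512084961)
[353. 290.] 2067 [ 0.2973 -0.1671  0.0586] ((297.4413757324219, -167.75189208984375), (140.73516845703125, 110.43209075927734), 81.69268798828125)
[207. 303.] 2071 [0.2673 0.2308 0.0587] ((265.9941711425781, 232.2548828125), (110.20096588134766, 140.7822723388672), 48.23074722290039)
blue [215.51955307 367.31843575] [ 0.50112096 -0.21002192  0.06601079]
blue [288.57352941 343.11764706] [ 0.30151967 -0.13878629  0.05889379]
yellow [196 273] [237 277] [0.50256529 0.04696005 0.03837449]
196 273 275
201 273 275
206 273 276
211 273 276
216 274 276
221 274 276
226 274 276
231 274 277
236 274 277
241 None None
205 [(196, 542, 276, 6), (201, 535, 252, 57), (206, 530, 231, 101), (211, 533, 222, 76), (216, 534, 209, 70), (221, 531, 193, 88), (226, 535, 183,
[... 1098 characters left out ...]
 -132, -2), (341, 508, -147, -9), (346, 506, -160, 2)]
230 [(196, 469, 274, 12), (201, 469, 260, 6), (206, 463, 231, 98), (211, 464, 221, 76), (216, 465, 210, 56), (221, 464, 194, 79), (226, 466, 184, 43), (231, 466, 170, 43), (236, 466, 157, 37), (241, 466, 143, 36), (246, 466, 129, 35), (251, 466, 115, 33), (256, 466, 101, 27), (261, 466, 87, 26), (266, 466, 73, 22), (271, 466, 58, 21), (276, 466, 44, 26), (281, 466, 30, 27), (286, 466, 16, 26), (291, 466, 1, 20), (296, 466, -13, 17), (301, 466, -28, 13), (306, 466, -43, 7), (311, 466, -57, 7), (316, 466, -72, 5), (321, 466, -86, 6), (326, 466, -102, -2), (331, 466, -116, -2), (336, 466, -131, -1), (341, 466, -145, 0), (346, 466, -160, 0)]
```

View pics/crop1.png

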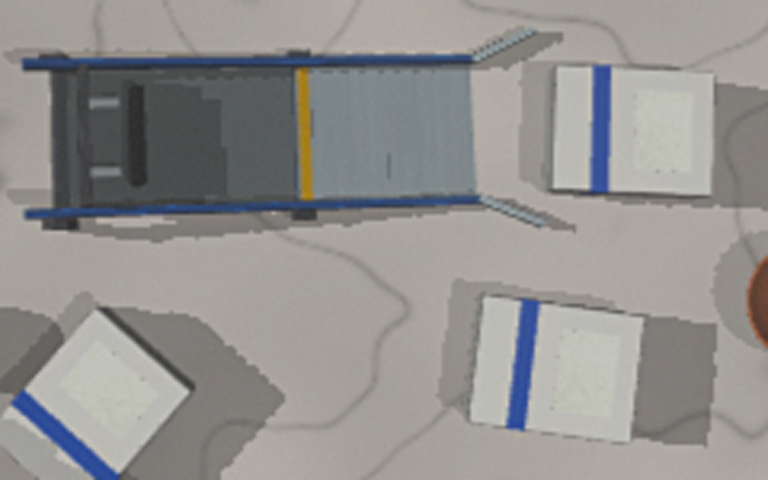

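The crop shows the chosen box at crop (635,130), that is top (377,216), lying flat with its blue band at the front, and yawed about 3°. The yellow lip line is at crop (305,130). I move over the rack with the jaw axis across the lane and look from the wrist.

>>> send_rows(
  steps=[
    [[-0.04, 0.045, 0], 0.15],
    [[-0.08, 0.09, 0], 0.3],
    [[-0.12, 0.135, 0], 0.45],
    [[-0.16, 0.18, 0], 0.6],
    [[-0.2, 0.225, 0], 0.75],
    [[-0.24, 0.27, 0], 0.9],
    [[-0.28, 0.315, 0], 1.05],
    [[-0.32, 0.36, 0], 1.21],
  ],
  hand=0.6,
  force=20,
)

```text
clock: 1.15
position: [0.4445, 0.1578, 0.2314]
ee_rot: [1.0, -0.001, 0.0, -0.0]
ft_force: [1.4, 1.0, -0.1]
grip_width: 0.596
```

>>> send_rows(
  steps=[
    [[0.01, 0.03, 0], 0],
    [[0.02, 0.06, 0], 0],
    [[0.04, 0.1, 0], 0],
    [[0.06, 0.15, 0], 0],
    [[0.06, 0.17, 0], 0],
    [[0.06, 0.18, 0], 0],
    [[0.06, 0.18, 0], 0],
    [[0.06, 0.18, 0], 0],
  ],
)

```text
clock: 2.15
position: [0.5044, -0.0188, 0.2312]
ee_rot: [1.0, 0.002, -0.0, -0.0]
ft_force: [-0.5, -0.1, -0.2]
grip_width: 0.604
```

```bash
cat >> h.py <<'E'
from scipy.spatial.transform import Rotation as R
def wristpose(o,ci):
    T=np.eye(4);T[:3,:3]=R.from_quat(o['ee_rot']).as_matrix();T[:3,3]=o['position'];return T@np.array(ci['T_tool_cam'])
E
python3 - <<'E'
from h import *
from workcell import manip
o=manip.get_obs();im,d=manip.camera('wrist')
ci=manip.camera_info('wrist');P=wristpose(o,ci)
np.savez('w1.npz',im=im,d=d,P=P,K=ci['intrinsics']);cv2.imwrite('pics/w1.png',im[...,::-1])
print(o['position'],o['ee_rot'],o['ft_force'])
E
```

```text
[ 0.50444943 -0.01884627  0.23121941] [ 9.99997030e-01  2.42505371e-03 -7.82804843e-05 -2.28611129e-04] [-0.54895204 -0.1102148  -0.19515613]
```

View pics/w1.png

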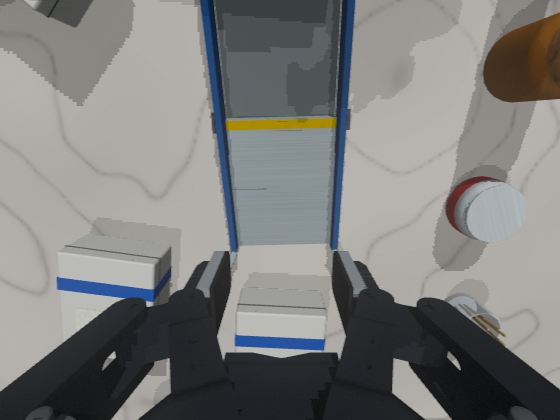

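The wrist picture shows the ramp foot at row ~246 (cols 238–331), the yellow lip mark at rows 117–130 and the box front below at (281,315).

```bash
python3 - <<'E'
from h import *
f=np.load('w1.npz');im,d,P,K=f['im'],f['d'],f['P'],f['K']
hsv=cv2.cvtColor(im,cv2.COLOR_RGB2HSV)
c=cloud(d,K,P)
ye=cv2.inRange(hsv,(15,150,120),(32,255,255));ye[:100]=0;ye[150:]=0
w=np.argwhere(ye)
for u in (235,255,280,305,330):
    s=w[w[:,1]==u,0]; print('yel',u,s.min(),s.max())
g=cv2.cvtColor(im,cv2.COLOR_RGB2GRAY).astype(int)
print('foot',[(u,g[238:256,u].tolist()) for u in (250,280,320)])
# sheet plane
pts=np.concatenate([c[140:235:3,u] for u in range(245,325,4)]); 
A=np.c_[pts[:,:2],np.ones(len(pts))]; co=np.linalg.lstsq(A,pts[:,2],rcond=None)[0]
print('plane',co,'tilt',np.degrees(np.arctan(np.hypot(*co[:2]))),'az',np.degrees(np.arctan2(co[1],co[0])),'res',np.std(A@co-pts[:,2]))
print('table',np.median(c[200:240,380:430,2]),np.median(c[180:220,20:60,2]))
# blue rails
bl=cv2.inRange(hsv,(100,110,40),(125,255,255))
for v in range(10,250,30):
    s=np.argwhere(bl[v,190:370])[:,0]+190; l=s[s<280]; r=s[s>280]
    print(v,l.min() if len(l) else 0,l.max() if len(l) else 0,r.min() if len(r) else 0,r.max() if len(r) else 0)
E
```

```text
yel 235 121 129
yel 255 120 129
yel 280 120 128
yel 305 119 127
yel 330 118 127
foot [(250, [141, 145, 146, 144, 143, 147, 144, 160, 177, 177, 177, 178, 177, 178, 177, 177, 177, 178]), (280, [145, 147, 146, 142, 146, 144, 152, 181, 180, 180, 180, 180, 180, 180, 180, 180, 180, 180]), (320, [146, 145, 141, 144, 144, 151, 180, 180, 180, 180, 180, 179, 180, 180, 180, 180, 179, 180])]
plane [-0.00597934  0.23399065  0.02661108] tilt 13.173883347281334 az 91.46380306918951 res 0.01346942565209757
table 0.0010032504307989076 0.0006540284064035506
10 202 213 342 353
40 205 216 341 351
70 209 219 340 349
100 213 223 337 347
130 216 223 339 345
160 220 226 337 342
190 224 229 335 340
220 228 232 334 338
```

```bash
python3 - <<'E'
from h import *
f=np.load('w1.npz');P,K=f['P'],f['K']
a=np.radians(11)
def hit(u,v,o,n):
    r=P[:3,:3]@np.array([(u-K[0,2])/K[0,0],-(v-K[1,2])/K[1,1],-1.]); return P[:3,3]+r*(((o-P[:3,3])@n)/(r@n))
fl=ray(250,245.3,K,P,0);fr=ray(320,243.5,K,P,0);print('foot',fl,fr)
yaw=np.arctan2(fr[1]-fl[1],fr[0]-fl[0])
for it in range(4):
    X=np.array([-np.sin(yaw)*np.cos(a),np.cos(yaw)*np.cos(a),np.sin(a)]);n=np.array([np.sin(yaw)*np.sin(a),-np.cos(yaw)*np.sin(a),np.cos(a)])
    o=fl
    L=np.array([hit(u+.5,v,o+.018*n,n) for u,v in ((213,10),(216,40),(219,70),(223,100))])
    Rr=np.array([hit(u-.5,v,o+.018*n,n) for u,v in ((342,10),(341,40),(340,70),(337,100))])
    mid=(L+Rr)/2
    yl=np.arctan2(-(L[0,0]-L[-1,0]),L[0,1]-L[-1,1]);yr=np.arctan2(-(Rr[0,0]-Rr[-1,0]),Rr[0,1]-Rr[-1,1])
    p=np.polyfit(mid[:,1],mid[:,0],1); yawm=np.arctan(-p[0])
    print(it,'yaw foot',np.degrees(yaw),'rails',np.degrees([yl,yr,yawm]),'width',np.linalg.norm((Rr-L),axis=1),'mid',mid[:,:2].round(4).tolist()); yaw=yawm
yaw=0 if False else yaw
fy=(fl[1]+fr[1])/2
print('yaw used',np.degrees(yaw),'foot mid x',np.polyval(p,fy),fy)
O=np.array([np.polyval(p,fy),fy,0])
for u,v in ((235,120.5),(280,119.5),(330,117.5),(235,129.5),(330,127.5)):
    q=hit(u,v,O,n);print('yel ramp x',(q-O)@X,q)
E
```

```text
foot [ 0.46460144 -0.10928733  0.        ] [ 0.55731044 -0.10624349  0.        ]
0 yaw foot 1.8804705091774039 rails [2.04944611 1.80346674 1.95584251] width [0.11256096 0.11337976 0.11426641 0.11224759] mid [[0.5013, 0.1439], [0.5022, 0.1212], [0.5032, 0.0966], [0.5038, 0.0699]]
1 yaw foot 1.9558425094122875 rails [2.04944029 1.8034617  1.95583947] width [0.11256486 0.11338378 0.11427055 0.11225166] mid [[0.5013, 0.1439], [0.5022, 0.1212], [0.5032, 0.0966], [0.5038, 0.0699]]
2 yaw foot 1.955839472766377 rails [2.04944029 1.8034617  1.95583947] width [0.11256486 0.11338378 0.11427055 0.11225166] mid [[0.5013, 0.1439], [0.5022, 0.1212], [0.5032, 0.0966], [0.5038, 0.0699]]
3 yaw foot 1.9558394728886745 rails [2.04944029 1.8034617  1.95583947] width [0.11256486 0.11338378 0.11427055 0.11225166] mid [[0.5013, 0.1439], [0.5022, 0.1212], [0.5032, 0.0966], [0.5038, 0.0699]]
yaw used 1.9558394728886113 foot mid x 0.5099898067116354 -0.10776541261212319
yel ramp x 0.16246736710347295 [0.45514114 0.0499369  0.03100024]
yel ramp x 0.1620940953788299 [0.5037512  0.05123027 0.03092901]
yel ramp x 0.16261781651997415 [0.55761892 0.0535842  0.03102894]
yel ramp x 0.15282808240706863 [0.45452124 0.04044803 0.02916097]
yel ramp x 0.15192184743178747 [0.55846771 0.04310761 0.02898806]
```

>>> send_rows(
  steps=[
    [[0, 0.04, 0], -0.005],
    [[0, 0.09, 0], -0.01],
    [[0, 0.14, 0], -0.015],
    [[-0.002, 0.2, 0.02], -0.02],
    [[-0.003, 0.25, 0.04], -0.025],
    [[-0.004, 0.3, 0.06], -0.029],
    [[-0.004, 0.33, 0.08], -0.029],
    [[-0.004, 0.341, 0.1], -0.029],
  ],
)

```text
clock: 3.2
position: [0.5014, -0.3622, 0.1301]
ee_rot: [1.0, 0.015, -0.0, 0.0]
ft_force: [1.3, 0.8, -0.6]
grip_width: 0.597
```

>>> send_rows(
  steps=[
    [[0, 0, 0.02], 0],
    [[0, 0, 0.045], 0],
    [[0, 0, 0.07], 0],
    [[0, 0, 0.09], 0],
    [[0, 0, 0.1], 0],
    [[0, 0, 0.103], 0],
    [[0, 0, 0.103], 0],
    [[0, 0, 0.103], 0],
  ],
)

```text
clock: 4.2
position: [0.502, -0.3615, 0.029]
ee_rot: [1.0, 0.016, 0.001, 0.0]
ft_force: [-0.8, -0.9, 0.8]
grip_width: 0.607
```

```bash
python3 - <<'E'
from h import *
from workcell import manip
o=manip.get_obs();im,d=manip.camera('wrist')
cv2.imwrite('pics/w2.png',im[...,::-1])
m=R.from_quat(o['ee_rot']).as_matrix();print(o['position'],np.degrees(np.arctan2(m[1,0],m[0,0])),o['ft_force'],o['clock'])
E
```

```text
[ 0.50195173 -0.36149611  0.02898675] 1.82659211980316 [-0.82675566 -0.90028231  0.7937473 ] 4.2
```

View pics/w2.png

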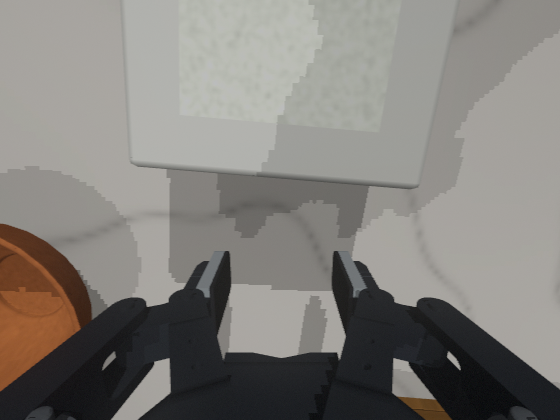

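>>> send_rows(
  steps=[
    [[0, -0.012, 0], 0],
    [[0, -0.024, 0], 0],
    [[0, -0.034, 0], 0],
    [[0, -0.04, 0], 0],
    [[0, -0.046, 0], 0],
    [[0.001, -0.052, 0], 0],
    [[0.002, -0.057, 0], 0],
    [[0.003, -0.062, 0], 0],
  ],
)

```text
clock: 5.25
position: [0.5026, -0.2992, 0.0284]
ee_rot: [1.0, 0.016, -0.0, 0.0]
ft_force: [-0.8, -4.3, -0.0]
grip_width: 0.597
```

```bash
cat > look.py <<'E'
import sys
from h import *
from workcell import manip
n=sys.argv[1]
o=manip.get_obs();im,d=manip.camera('wrist');it,dt=manip.camera('top')
np.savez(n+'.npz',im=im,d=d,it=it,dt=dt)
t=cv2.resize(it[150:330,170:450,::-1],None,fx=2,fy=2,interpolation=cv2.INTER_CUBIC)
out=np.zeros((420+360,560,3),np.uint8);out[:420]=im[...,::-1];out[420:]=t
cv2.imwrite(f'pics/{n}.png',cv2.resize(out,None,fx=.77,fy=.77,interpolation=cv2.INTER_AREA))
ci=manip.camera_info('top');c=cloud(dt,ci['intrinsics'],ci['pose'])
hsv=cv2.cvtColor(it,cv2.COLOR_RGB2HSV)
m=(hsv[...,1]<50)&(hsv[...,2]>100)&(c[...,2]>.045)&(c[...,2]<.13);m[:185]=0;m[250:]=0;m[:,:230]=0;m[:,420:]=0
m=cv2.morphologyEx(m.astype(np.uint8),cv2.MORPH_OPEN,np.ones((3,3)))
k,l,st,ce=cv2.connectedComponentsWithStats(m)
if k>1:
    i=1+np.argmax(st[1:,4]);p=c[l==i];print('white',st[i],cv2.minAreaRect((p[:,:2]*1000).astype(np.float32)))
mm=R.from_quat(o['ee_rot']).as_matrix();print('pos',o['position'].round(4),'yaw',np.degrees(np.arctan2(mm[1,0],mm[0,0])).round(2),'F',np.round(o['ft_force'],1),'T',np.round(o['torque'],2),o['clock'])
E
python3 look.py a1
```

```text
white [ 361  197   34   40 1179] ((499.59722900390625, -241.27191162109375), (110.02253723144531, 91.83698272705078), 1.0547378063201904)
pos [ 0.5026 -0.2992  0.0284] yaw 1.82 F [-0.8 -4.3 -0. ] T [-0.85 -0.    0.02] 5.25
```

View pics/a1.png

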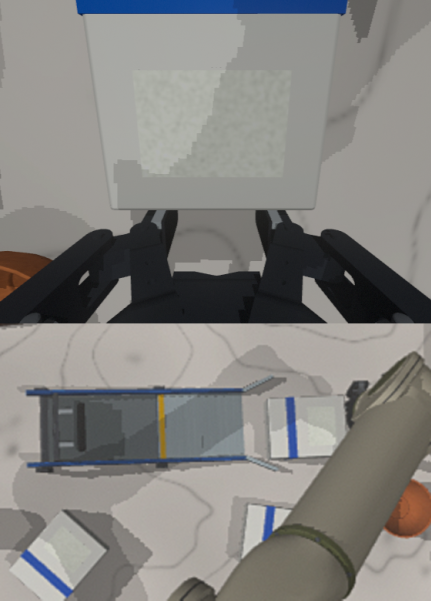

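>>> send_rows(
  steps=[
    [[0.001, -0.004, 0], 0],
    [[0.0025, -0.008, 0], 0],
    [[0.004, -0.012, 0], 0],
    [[0.0055, -0.016, 0], 0],
    [[0.007, -0.02, 0], 0],
    [[0.0085, -0.024, 0], 0],
    [[0.01, -0.028, 0], 0],
    [[0.0115, -0.032, 0], 0],
  ],
)

```text
clock: 6.35
position: [0.5131, -0.2665, 0.0283]
ee_rot: [1.0, 0.016, -0.0, -0.0]
ft_force: [-1.1, -4.8, 2.5]
grip_width: 0.603
```

```bash
python3 look.py a2
```

```text
white [ 350  193   32   40 1134] ((511.12750244140625, -207.36703491210938), (88.892333984375, 110.67345428466797), 89.1594009399414)
pos [ 0.5131 -0.2665  0.0283] yaw 1.84 F [-1.1 -4.8  2.5] T [-0.96  0.41  0.1 ] 6.35
```

View pics/a2.png

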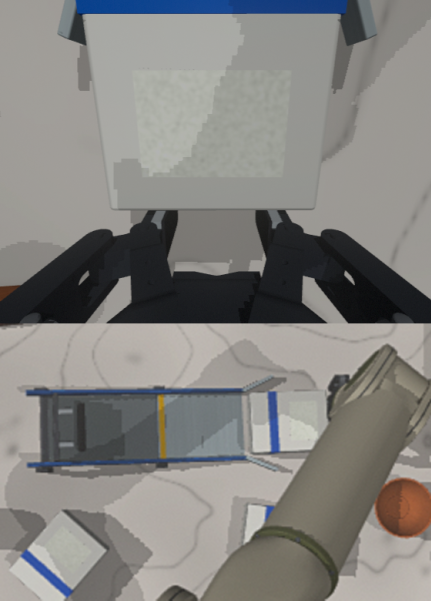

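>>> send_rows(
  steps=[
    [[0.001, -0.005, 0], 0],
    [[0.002, -0.01, 0], 0],
    [[0.002, -0.015, 0], 0],
    [[0.002, -0.02, 0], 0],
    [[0.002, -0.025, 0], 0],
    [[0.002, -0.03, 0], 0],
    [[0.002, -0.035, 0], 0],
    [[0.002, -0.04, 0], 0],
  ],
)

```text
clock: 7.45
position: [0.5139, -0.2265, 0.0282]
ee_rot: [1.0, 0.016, 0.0, 0.0]
ft_force: [-0.8, -5.0, -0.4]
grip_width: 0.598
```

>>> send_rows(
  steps=[
    [[0, -0.005, 0], 0],
    [[0, -0.01, 0], 0],
    [[0, -0.015, 0], 0],
    [[0, -0.02, 0], 0],
    [[0, -0.025, 0], 0],
    [[0, -0.03, 0], 0],
    [[0, -0.035, 0], 0],
    [[0, -0.04, 0], 0],
  ],
)

```text
clock: 8.45
position: [0.5124, -0.1864, 0.0283]
ee_rot: [1.0, 0.016, -0.0, -0.0]
ft_force: [-0.4, -4.0, -1.8]
grip_width: 0.599
```

```bash
python3 look.py a3
```

```text
white [ 322  194   31   40 1033] ((508.5834655761719, -127.27589416503906), (109.679443359375, 87.147705078125), 0.09720195829868317)
pos [ 0.5124 -0.1864  0.0283] yaw 1.83 F [-0.4 -4.  -1.8] T [-0.79 -0.04  0.04] 8.45
```

View pics/a3.png

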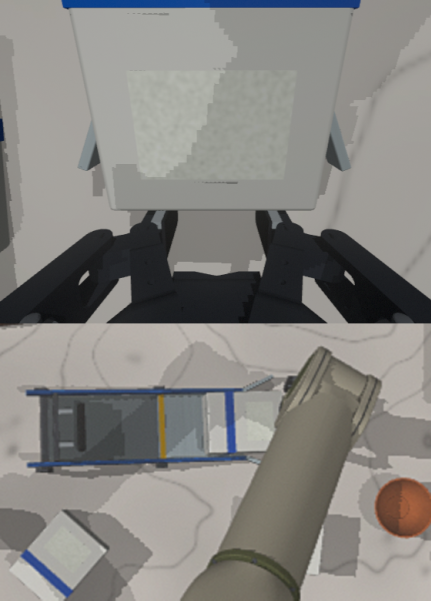

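>>> send_rows(
  steps=[
    [[0, -0.006, 0], 0],
    [[0, -0.012, 0], 0],
    [[0, -0.018, 0], 0],
    [[0, -0.024, 0], 0],
    [[0, -0.03, 0], 0],
    [[0, -0.036, 0], 0],
    [[0, -0.042, 0], 0],
    [[0, -0.048, 0], 0],
  ],
)

```text
clock: 9.55
position: [0.5109, -0.1383, 0.0283]
ee_rot: [1.0, 0.016, -0.0, -0.0]
ft_force: [-0.4, -4.4, -2.3]
grip_width: 0.595
```

>>> send_rows(
  steps=[
    [[0, -0.005, 0], 0],
    [[0, -0.01, 0], 0],
    [[0, -0.015, -0.001], 0],
    [[0, -0.02, -0.001], 0],
    [[0, -0.025, -0.002], 0],
    [[0, -0.03, -0.003], 0],
    [[0, -0.035, -0.004], 0],
    [[0, -0.04, -0.005], 0],
  ],
)

```text
clock: 10.55
position: [0.51, -0.0994, 0.0337]
ee_rot: [1.0, 0.016, 0.0, 0.0]
ft_force: [0.5, -7.0, 1.1]
grip_width: 0.602
```

```bash
python3 look.py a4
```

```text
white [291 195  27  40 854] ((505.41943359375, -34.48886489868164), (108.6817398071289, 73.2654037475586), 0.35250166058540344)
pos [ 0.51   -0.0994  0.0337] yaw 1.79 F [ 0.5 -7.   1.1] T [-1.3   0.01  0.02] 10.55
```

View pics/a4.png

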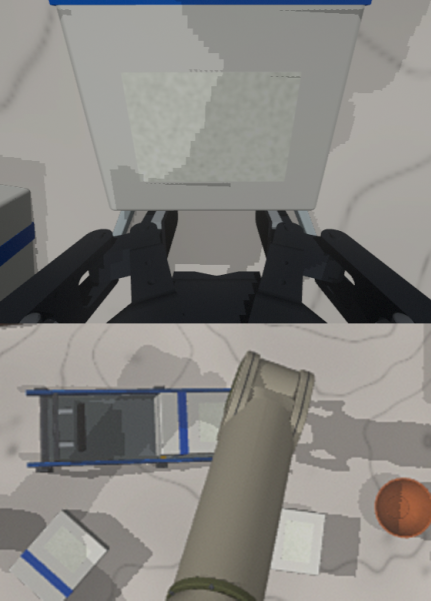

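>>> send_rows(
  steps=[
    [[0, -0.005, -0.001], 0],
    [[0, -0.01, -0.002], 0],
    [[0, -0.015, -0.003], 0],
    [[0, -0.02, -0.004], 0],
    [[0, -0.025, -0.005], 0],
    [[0, -0.03, -0.0055], 0],
    [[0, -0.035, -0.0065], 0],
    [[0, -0.04, -0.0075], 0],
  ],
)

```text
clock: 11.65
position: [0.5088, -0.0598, 0.0414]
ee_rot: [1.0, 0.015, 0.001, 0.001]
ft_force: [0.3, -8.9, 1.8]
grip_width: 0.598
```

```bash
python3 look.py a5
```

```text
white [277 195  23  40 777] ((505.132568359375, 10.354934692382812), (60.813175201416016, 109.0032730102539), 89.5578842163086)
pos [ 0.5088 -0.0598  0.0414] yaw 1.77 F [ 0.3 -8.9  1.8] T [-1.64  0.   -0.01] 11.65
```

View pics/a5.png

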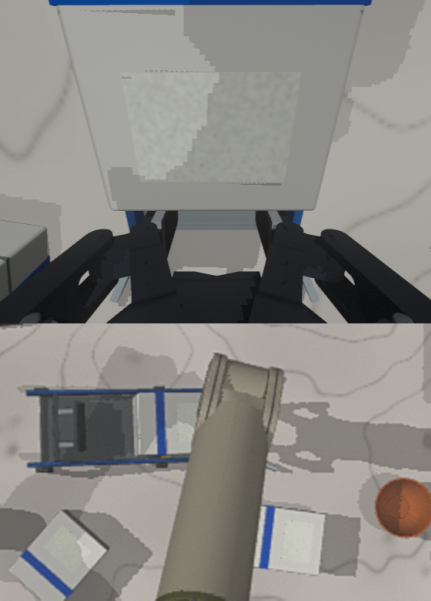

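>>> send_rows(
  steps=[
    [[0, -0.005, -0.001], 0],
    [[0, -0.01, -0.002], 0],
    [[0, -0.015, -0.003], 0],
    [[0, -0.02, -0.004], 0],
    [[0, -0.025, -0.005], 0],
    [[0, -0.03, -0.006], 0],
    [[0, -0.035, -0.007], 0],
    [[0, -0.04, -0.008], 0],
  ],
)

```text
clock: 12.75
position: [0.5086, -0.0226, 0.0505]
ee_rot: [1.0, 0.014, 0.002, 0.002]
ft_force: [-1.1, -19.6, 18.1]
grip_width: 0.599
```

```bash
python3 look.py a6
```

```text
white [262 195  20  40 696] ((504.421142578125, 55.56618118286133), (51.80159378051758, 107.4266128540039), 89.7607192993164)
pos [ 0.5086 -0.0226  0.0505] yaw 1.65 F [ -1.1 -19.6  18.1] T [-3.81  0.29  0.16] 12.75
```

View pics/a6.png

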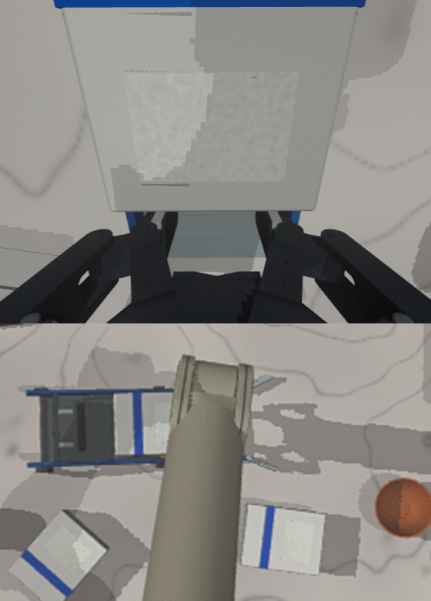

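Wrist force jumped to about 27 N with 18 N of it vertical, so the fingers are pressing the box down rather than pushing. I back off and raise the contact nearer the tips.

>>> send_rows(
  steps=[
    [[0, 0.002, -0.001], 0],
    [[0, 0.004, -0.002], 0],
    [[0, 0.006, -0.003], 0],
    [[0, 0.007, -0.005], 0],
    [[0, 0.008, -0.008], 0],
    [[0, 0.008, -0.01], 0],
    [[0, 0.008, -0.01], 0],
    [[0, 0.008, -0.01], 0],
  ],
)

```text
clock: 13.85
position: [0.5073, -0.0268, 0.0587]
ee_rot: [1.0, 0.016, -0.0, -0.0]
ft_force: [0.3, 0.7, -0.3]
grip_width: 0.602
```

```bash
python3 look.py a7; python3 - <<'E'
import cv2
from workcell import manip
im,d=manip.camera('scene');cv2.imwrite('pics/s7.png',cv2.resize(im[140:300,200:380,::-1],None,fx=4,fy=3.7,interpolation=cv2.INTER_CUBIC))
E
```

```text
white [261 194  25  41 872] ((505.95758056640625, 51.40178680419922), (65.57723236083984, 110.39079284667969), 89.8584976196289)
pos [ 0.5073 -0.0268  0.0587] yaw 1.84 F [ 0.3  0.7 -0.3] T [-0.01  0.04 -0.  ] 13.85
```

View pics/a7.png

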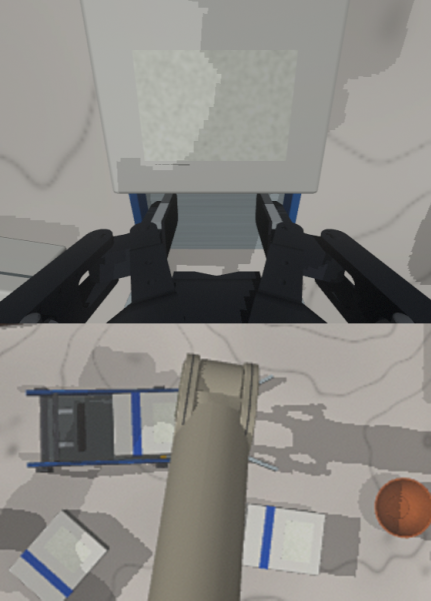

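View pics/s7.png

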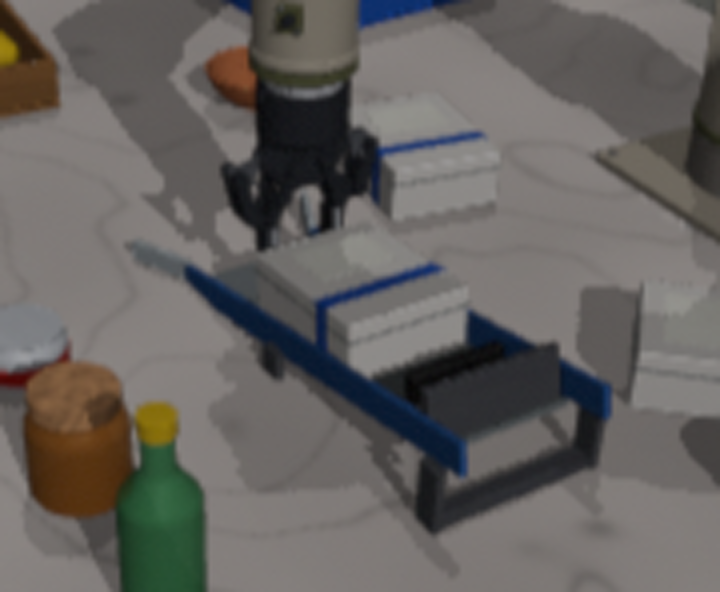

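```bash
cat > boxpose.py <<'E'
import sys
from h import *
from workcell import manip
def boxpose(d,im,o,n=''):
    ci=manip.camera_info('wrist');P=wristpose(o,ci);c=cloud(d,np.array(ci['intrinsics']),P)
    hsv=cv2.cvtColor(im,cv2.COLOR_RGB2HSV)
    m=(hsv[...,1]<40)&(hsv[...,2]>110)&(d>0.03);m[230:]=0;m[:,:140]=0;m[:,420:]=0
    m&=(c[...,2]>o['position'][2]-.01)
    p=c[m]; 
    if len(p)<100: print('few',len(p));return
    for _ in range(5):
        A=np.c_[p[:,:2],np.ones(len(p))];co=np.linalg.lstsq(A,p[:,2],rcond=None)[0];r=A@co-p[:,2];p=p[abs(r)<max(.004,2*r.std())]
    y0=np.percentile(p[:,1],.5)
    print(n,'pts',len(p),'slope deg along y',np.degrees(np.arctan(co[1])).round(2),'x',np.degrees(np.arctan(co[0])).round(2),'res',r.std().round(4),'ymin',y0.round(4),'z at ymin',(co@[.507,y0,1]).round(4))
if __name__=='__main__':
    f=np.load(sys.argv[1]+'.npz');boxpose(f['d'],f['im'],manip.get_obs(),sys.argv[1])
E
python3 boxpose.py a7
python3 - <<'E'
from boxpose import *
o=manip.get_obs()
for n,p,q in (('a6',[.5086,-.0226,.0505],[1,.014,.002,.002]),('a5',[.5088,-.0598,.0414],[1,.015,.001,.001]),('a4',[.51,-.0994,.0337],[1,.016,0,0]),('a3',[.5124,-.1864,.0283],[1,.016,0,0])):
    f=np.load(n+'.npz');boxpose(f['d'],f['im'],dict(position=np.array(p),ee_rot=q),n)
E
```

```text
a7 pts 64047 slope deg along y 3.88 x -0.09 res 0.0007 ymin 0.0029 z at ymin 0.0893
a6 pts 61528 slope deg along y 7.99 x -0.21 res 0.0007 ymin 0.0097 z at ymin 0.0871
a5 pts 62195 slope deg along y 10.35 x -0.28 res 0.0007 ymin -0.0274 z at ymin 0.0786
a4 pts 62309 slope deg along y 10.48 x -0.4 res 0.0007 ymin -0.0671 z at ymin 0.0709
a3 pts 61309 slope deg along y 5.7 x -0.17 res 0.0007 ymin -0.1549 z at ymin 0.0637
```

```bash
sed -i 's/m\[230:\]=0/m[285:]=0;m[232:,:235]=0;m[232:,328:]=0/' boxpose.py; python3 - <<'E'
from boxpose import *
o=manip.get_obs()
f=np.load('a7.npz');boxpose(f['d'],f['im'],o,'a7')
for n,p,q in (('a6',[.5086,-.0226,.0505],[1,.014,.002,.002]),('a5',[.5088,-.0598,.0414],[1,.015,.001,.001]),('a4',[.51,-.0994,.0337],[1,.016,0,0])):
    f=np.load(n+'.npz');boxpose(f['d'],f['im'],dict(position=np.array(p),ee_rot=q),n)
E
```

```text
a7 pts 66254 slope deg along y 3.95 x -0.09 res 0.0007 ymin -0.0044 z at ymin 0.0887
a6 pts 65945 slope deg along y 8.19 x -0.21 res 0.0007 ymin -0.0088 z at ymin 0.0842
a5 pts 66555 slope deg along y 10.56 x -0.28 res 0.0007 ymin -0.0458 z at ymin 0.075
a4 pts 66636 slope deg along y 10.68 x -0.4 res 0.0007 ymin -0.0854 z at ymin 0.0673
```

>>> send_rows(
  steps=[
    [[0, -0.006, 0], 0],
    [[0, -0.012, 0], 0],
    [[0, -0.017, -0.001], 0],
    [[0, -0.021, -0.001], 0],
    [[0, -0.025, -0.001], 0],
    [[0, -0.028, -0.001], 0],
    [[0, -0.031, -0.002], 0],
    [[0, -0.034, -0.002], 0],
  ],
)

```text
clock: 15.0
position: [0.5063, 0.0073, 0.0609]
ee_rot: [1.0, 0.016, 0.0, -0.0]
ft_force: [0.2, -3.8, -2.3]
grip_width: 0.604
```

```bash
python3 look.py a8;python3 boxpose.py a8
```

```text
white [251 195  17  40 607] ((504.2716979980469, 89.46501922607422), (43.46580123901367, 106.77415466308594), 89.69012451171875)
pos [0.5063 0.0073 0.0609] yaw 1.83 F [ 0.2 -3.8 -2.3] T [-0.83  0.01  0.  ] 15.0
a8 pts 63853 slope deg along y 5.09 x -0.13 res 0.0007 ymin 0.0216 z at ymin 0.091
```

>>> send_rows(
  steps=[
    [[0, -0.003, 0], 0],
    [[0, -0.006, 0], 0],
    [[0, -0.009, 0], 0],
    [[0, -0.011, 0], 0],
    [[0, -0.013, 0.0005], 0],
    [[0, -0.015, 0.0005], 0],
    [[0, -0.016, 0.0005], 0],
    [[0, -0.017, 0.0005], 0],
  ],
)

```text
clock: 16.1
position: [0.5064, 0.0224, 0.061]
ee_rot: [1.0, 0.015, 0.001, 0.001]
ft_force: [-0.6, -11.7, 6.3]
grip_width: 0.597
```

```bash
python3 look.py a9;python3 boxpose.py a9
```

```text
white [246 195  14  40 529] ((504.24090576171875, 106.8602066040039), (106.87068176269531, 35.436492919921875), 0.03457428514957428)
pos [0.5064 0.0224 0.061 ] yaw 1.75 F [ -0.6 -11.7   6.3] T [-2.23  0.23  0.1 ] 16.1
a9 pts 64072 slope deg along y 6.17 x -0.15 res 0.0007 ymin 0.0366 z at ymin 0.0914
```

View pics/a9.png

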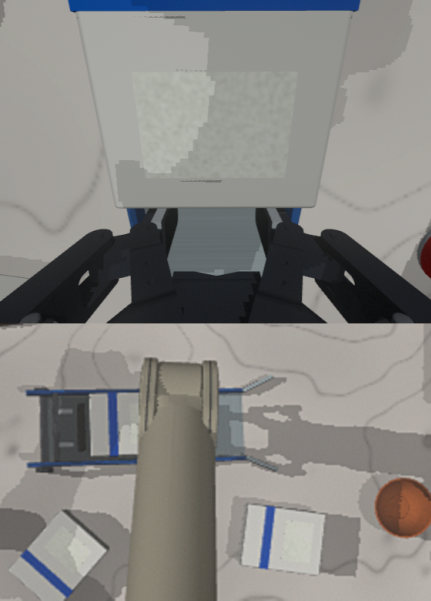

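>>> send_rows(
  steps=[
    [[0, 0, -0.0005], 0],
    [[0, -0.0005, -0.0005], 0],
    [[0, -0.001, -0.0005], 0],
    [[0, -0.0015, -0.0005], 0],
    [[0, -0.002, -0.0005], 0],
    [[0, -0.0025, -0.0005], 0],
    [[0, -0.003, -0.0005], 0],
    [[0, -0.003, -0.0005], 0],
  ],
)

```text
clock: 17.2
position: [0.5063, 0.0258, 0.0614]
ee_rot: [1.0, 0.015, 0.001, 0.001]
ft_force: [-0.6, -8.8, 5.8]
grip_width: 0.601
```

```bash
python3 look.py b1;python3 boxpose.py b1
```

```text
white [245 195  14  41 521] ((502.88134765625, 109.66854858398438), (35.2227897644043, 108.85054779052734), 89.66516876220703)
pos [0.5063 0.0258 0.0614] yaw 1.76 F [-0.6 -8.8  5.8] T [-1.81  0.1   0.07] 17.2
b1 pts 64167 slope deg along y 6.28 x -0.15 res 0.0007 ymin 0.0398 z at ymin 0.0918
```

>>> send_rows(
  steps=[
    [[0, 0, -0.0002], 0],
    [[0, -0.001, -0.0003], 0],
    [[0, -0.0015, -0.0003], 0],
    [[0, -0.002, -0.0004], 0],
    [[0, -0.0025, -0.0005], 0],
    [[0, -0.003, -0.0005], 0],
    [[0, -0.0035, -0.0005], 0],
    [[0, -0.004, -0.0005], 0],
  ],
)

```text
clock: 18.3
position: [0.5062, 0.0298, 0.0619]
ee_rot: [1.0, 0.015, 0.001, 0.001]
ft_force: [0.3, -10.7, 4.1]
grip_width: 0.601
```

```bash
python3 look.py b2;python3 boxpose.py b2
```

```text
white [243 195  14  41 508] ((502.64178466796875, 114.75244140625), (108.80457305908203, 35.347373962402344), 0.09932553768157959)
pos [0.5062 0.0298 0.0619] yaw 1.76 F [  0.3 -10.7   4.1] T [-1.87  0.05  0.1 ] 18.3
b2 pts 64124 slope deg along y 6.4 x -0.16 res 0.0007 ymin 0.044 z at ymin 0.0923
```

>>> send_rows(
  steps=[
    [[0, -0.0005, -0.0001], 0],
    [[0, -0.001, -0.0002], 0],
    [[0, -0.0015, -0.0003], 0],
    [[0, -0.002, -0.0003], 0],
    [[0, -0.0025, -0.0004], 0],
    [[0, -0.003, -0.0004], 0],
    [[0, -0.0035, -0.0005], 0],
    [[0, -0.0035, -0.0005], 0],
  ],
)

```text
clock: 19.4
position: [0.5059, 0.0322, 0.0622]
ee_rot: [1.0, 0.015, 0.0, 0.001]
ft_force: [0.1, -13.4, 2.8]
grip_width: 0.603
```

```bash
python3 look.py b3;python3 boxpose.py b3
```

```text
white [242 195  13  41 482] ((502.7986755371094, 118.75595092773438), (108.56547546386719, 32.60286331176758), 0.08641367405653)
pos [0.5059 0.0322 0.0622] yaw 1.71 F [  0.1 -13.4   2.8] T [-2.55 -0.06  0.05] 19.4
b3 pts 64179 slope deg along y 6.46 x -0.16 res 0.0007 ymin 0.0463 z at ymin 0.0926
```

>>> send_rows(
  steps=[
    [[0, -0.0005, 0], 0],
    [[0, -0.001, 0], 0],
    [[0, -0.0015, 0], 0],
    [[0, -0.002, 0], 0],
    [[0, -0.002, 0], 0],
    [[0, -0.002, 0], 0],
    [[0, -0.002, 0], 0],
    [[0, -0.002, 0], 0],
  ],
)

```text
clock: 20.5
position: [0.5059, 0.0335, 0.0623]
ee_rot: [1.0, 0.015, 0.001, 0.001]
ft_force: [1.2, -16.0, 4.0]
grip_width: 0.597
```

```bash
python3 look.py b4;python3 boxpose.py b4
```

```text
white [242 195  12  41 465] ((502.8427429199219, 120.20165252685547), (30.090002059936523, 109.01520538330078), 89.87908935546875)
pos [0.5059 0.0335 0.0623] yaw 1.68 F [  1.2 -16.    4. ] T [-3.1   0.04  0.11] 20.5
b4 pts 64095 slope deg along y 6.52 x -0.16 res 0.0007 ymin 0.0471 z at ymin 0.0926
```

>>> send_rows(
  steps=[
    [[0, 0, -0.0002], 0],
    [[0, 0, -0.0004], 0],
    [[0, 0, -0.0006], 0],
    [[0, 0, -0.0006], 0],
    [[0, 0, -0.0006], 0],
    [[0, -0.0005, -0.0006], 0],
    [[0, -0.0005, -0.0006], 0],
    [[0, -0.0005, -0.0006], 0],
  ],
)

```text
clock: 21.6
position: [0.5057, 0.0346, 0.0626]
ee_rot: [1.0, 0.015, 0.0, 0.001]
ft_force: [2.1, -14.0, -0.0]
grip_width: 0.6
```

```bash
python3 look.py b5;python3 boxpose.py b5
```

```text
white [242 195  12  41 483] ((502.98480224609375, 120.1240234375), (109.14148712158203, 29.95351219177246), 0.03859713673591614)
pos [0.5057 0.0346 0.0626] yaw 1.7 F [  2.1 -14.   -0. ] T [-2.68 -0.22 -0.01] 21.6
b5 pts 64113 slope deg along y 6.54 x -0.17 res 0.0007 ymin 0.0486 z at ymin 0.0929
```

View pics/b5.png

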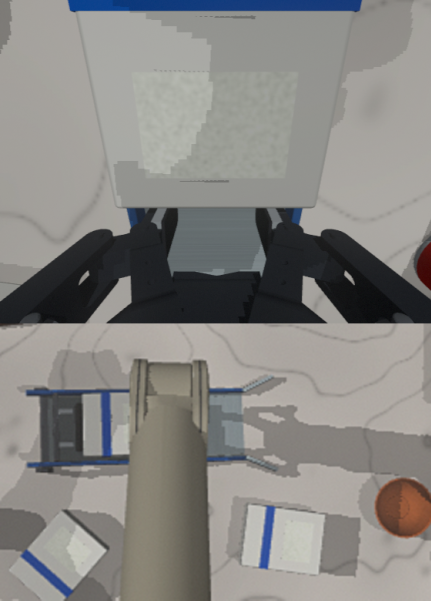

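>>> send_rows(
  steps=[
    [[0, -0.0005, 0], 0],
    [[0, -0.001, 0], 0],
    [[0, -0.001, 0.0002], 0],
    [[0, -0.001, 0.0004], 0],
    [[0, -0.001, 0.0006], 0],
    [[0, -0.001, 0.0006], 0],
    [[0, -0.001, 0.0006], 0],
    [[0, -0.001, 0.0006], 0],
  ],
)

```text
clock: 22.7
position: [0.5058, 0.0352, 0.0624]
ee_rot: [1.0, 0.015, 0.0, 0.001]
ft_force: [-1.6, -14.9, 6.6]
grip_width: 0.602
```

```bash
python3 look.py b6;python3 boxpose.py b6
```

```text
white [241 195  13  41 475] ((502.9542541503906, 121.58250427246094), (109.02494049072266, 32.68912124633789), 0.0537758395075798)
pos [0.5058 0.0352 0.0624] yaw 1.68 F [ -1.6 -14.9   6.6] T [-2.93  0.33  0.05] 22.7
b6 pts 64170 slope deg along y 6.59 x -0.18 res 0.0007 ymin 0.0488 z at ymin 0.0928
```

>>> send_rows(
  steps=[
    [[0, 0, -0.0004], 0],
    [[0, 0, -0.0008], 0],
    [[0, -0.0005, -0.0009], 0],
    [[0, -0.001, -0.001], 0],
    [[0, -0.001, -0.001], 0],
    [[0, -0.0015, -0.001], 0],
    [[0, -0.002, -0.0011], 0],
    [[0, -0.002, -0.0011], 0],
  ],
)

```text
clock: 23.8
position: [0.5056, 0.0371, 0.063]
ee_rot: [1.0, 0.015, 0.0, 0.002]
ft_force: [1.1, -15.3, -1.0]
grip_width: 0.596
```

```bash
python3 look.py b7;python3 boxpose.py b7
```

```text
white [241 195  12  41 456] ((502.8731994628906, 122.87962341308594), (29.997282028198242, 108.92920684814453), 89.8119125366211)
pos [0.5056 0.0371 0.063 ] yaw 1.68 F [  1.1 -15.3  -1. ] T [-2.99 -0.28 -0.03] 23.8
b7 pts 64183 slope deg along y 6.58 x -0.17 res 0.0007 ymin 0.0512 z at ymin 0.0932
```

>>> send_rows(
  steps=[
    [[0, -0.0005, 0], 0],
    [[0, -0.001, 0.0002], 0],
    [[0, -0.001, 0.0004], 0],
    [[0, -0.001, 0.0006], 0],
    [[0, -0.001, 0.0008], 0],
    [[0, -0.001, 0.0008], 0],
    [[0, -0.001, 0.0008], 0],
    [[0, -0.001, 0.0008], 0],
  ],
)

```text
clock: 24.9
position: [0.5055, 0.0377, 0.0622]
ee_rot: [1.0, 0.014, 0.0, 0.002]
ft_force: [2.0, -16.3, -1.1]
grip_width: 0.597
```

```bash
python3 look.py b8;python3 boxpose.py b8; python3 - <<'E'
import cv2
from workcell import manip
im,d=manip.camera('scene');cv2.imwrite('pics/s8.png',cv2.resize(im[160:290,220:370,::-1],None,fx=5,fy=4.5,interpolation=cv2.INTER_CUBIC))
E
```

```text
white [240 195  12  41 450] ((502.6658020019531, 125.23922729492188), (108.85027313232422, 29.672754287719727), 0.1825047731399536)
pos [0.5055 0.0377 0.0622] yaw 1.66 F [  2.  -16.3  -1.1] T [-3.25 -0.28  0.02] 24.9
b8 pts 64183 slope deg along y 6.97 x -0.17 res 0.0007 ymin 0.0514 z at ymin 0.0924
```

View pics/s8.png

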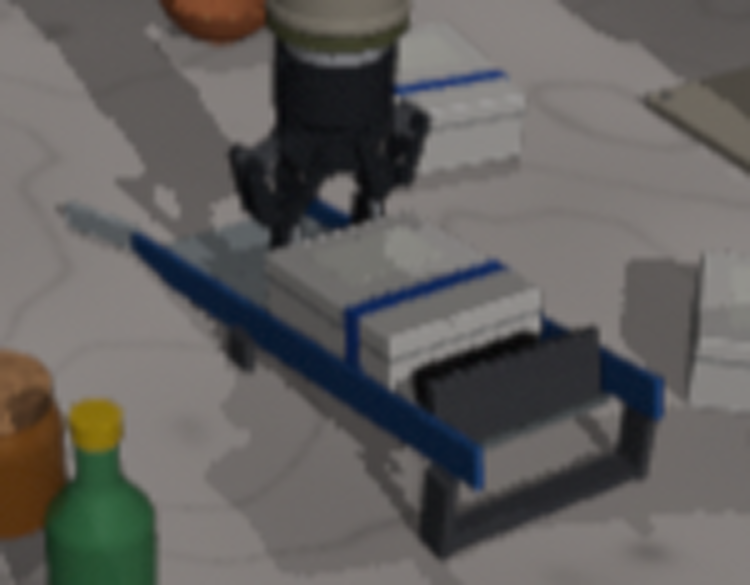

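The back edge went down with the fingers this time (slope 6.58°→6.97°, vertical force ~0), so it has cleared the lip. I keep drawing down and ease back as the top edge rotates.

>>> send_rows(
  steps=[
    [[0, 0.0002, 0.0007], 0],
    [[0, 0.0004, 0.0014], 0],
    [[0, 0.0007, 0.0021], 0],
    [[0, 0.001, 0.0028], 0],
    [[0, 0.0013, 0.0035], 0],
    [[0, 0.0016, 0.0042], 0],
    [[0, 0.0018, 0.0048], 0],
    [[0, 0.0018, 0.0048], 0],
  ],
)

```text
clock: 26.05
position: [0.5056, 0.0364, 0.0574]
ee_rot: [1.0, 0.015, 0.0, 0.001]
ft_force: [1.8, -14.0, -0.5]
grip_width: 0.599
```

```bash
python3 look.py b9;python3 boxpose.py b9
```

```text
white [241 195  12  41 461] ((502.98931884765625, 123.0337905883789), (108.88349151611328, 29.99666404724121), 0.09214387089014053)
pos [0.5056 0.0364 0.0574] yaw 1.68 F [  1.8 -14.   -0.5] T [-2.92 -0.35  0.04] 26.05
b9 pts 64567 slope deg along y 8.87 x -0.23 res 0.0007 ymin 0.0502 z at ymin 0.0877
```

>>> send_rows(
  steps=[
    [[0, 0.0002, 0.0007], 0],
    [[0, 0.0005, 0.0014], 0],
    [[0, 0.0008, 0.0021], 0],
    [[0, 0.0011, 0.0028], 0],
    [[0, 0.0014, 0.0035], 0],
    [[0, 0.0017, 0.004], 0],
    [[0, 0.002, 0.0045], 0],
    [[0, 0.002, 0.0045], 0],
  ],
)

```text
clock: 27.15
position: [0.5056, 0.0353, 0.0528]
ee_rot: [1.0, 0.015, 0.0, 0.001]
ft_force: [2.0, -12.3, -1.5]
grip_width: 0.602
```

```bash
python3 look.py c1;python3 boxpose.py c1
```

```text
white [242 195  12  41 454] ((503.32452392578125, 120.52207946777344), (29.98320198059082, 109.39007568359375), 89.94567108154297)
pos [0.5056 0.0353 0.0528] yaw 1.72 F [  2.  -12.3  -1.5] T [-2.31 -0.3  -0.06] 27.15
c1 pts 65024 slope deg along y 10.61 x -0.3 res 0.0007 ymin 0.0495 z at ymin 0.0834
```

>>> send_rows(
  steps=[
    [[0, 0.0005, 0.0004], 0],
    [[0, 0.001, 0.0006], 0],
    [[0, 0.0015, 0.0006], 0],
    [[0, 0.002, 0.0006], 0],
    [[0, 0.0025, 0.0006], 0],
    [[0, 0.003, 0.0006], 0],
    [[0, 0.0035, 0.0006], 0],
    [[0, 0.004, 0.0006], 0],
  ],
)

```text
clock: 28.25
position: [0.5056, 0.0337, 0.0522]
ee_rot: [1.0, 0.016, 0.0, -0.0]
ft_force: [0.7, -1.5, 0.6]
grip_width: 0.595
```

```bash
python3 look.py c2;python3 boxpose.py c2
```

```text
white [242 195  13  41 496] ((503.3286437988281, 118.92549133300781), (109.5641098022461, 32.54067611694336), 0.25631019473075867)
pos [0.5056 0.0337 0.0522] yaw 1.85 F [ 0.7 -1.5  0.6] T [-0.31 -0.25 -0.  ] 28.25
c2 pts 65599 slope deg along y 10.66 x -0.32 res 0.0007 ymin 0.0477 z at ymin 0.0829
```

Push force has dropped to 1.5 N and the box stays parallel to the sheet. Now I withdraw back and then up.

>>> send_rows(
  steps=[
    [[0, 0.002, 0], 0],
    [[0, 0.005, 0], 0],
    [[0, 0.01, 0], 0],
    [[0, 0.017, -0.002], 0],
    [[0, 0.025, -0.01], 0],
    [[0, 0.03, -0.03], 0],
    [[0, 0.035, -0.05], 0],
    [[0, 0.035, -0.06], 0],
  ],
)

```text
clock: 29.35
position: [0.5071, -0.0024, 0.1136]
ee_rot: [1.0, 0.015, 0.001, -0.0]
ft_force: [-0.4, 0.5, 0.8]
grip_width: 0.599
```

```bash
python3 look.py c3;python3 - <<'E'
from h import *
from workcell import manip
o=manip.get_obs();f=np.load('c3.npz');im,d=f['im'],f['d']
ci=manip.camera_info('wrist');c=cloud(d,np.array(ci['intrinsics']),wristpose(o,ci));hsv=cv2.cvtColor(im,cv2.COLOR_RGB2HSV)
m=(hsv[...,1]<40)&(hsv[...,2]>110)&(c[...,2]>.078)&(c[...,2]<.13)&(abs(c[...,0]-.5)<.04)
p=c[m]
for _ in range(6):
    A=np.c_[p[:,:2],np.ones(len(p))];co=np.linalg.lstsq(A,p[:,2],rcond=None)[0];r=A@co-p[:,2];p=p[abs(r)<.004]
y0=np.percentile(p[:,1],.5);y1=np.percentile(p[:,1],99.5)
print(len(p),np.degrees(np.arctan(co[:2])),y0,y1,co@[.505,y0,1])
E
```

```text
white [ 243  195   30   41 1196] ((503.7487487792969, 93.35469055175781), (110.28515625, 78.77215576171875), 0.13700540363788605)
pos [ 0.5071 -0.0024  0.1136] yaw 1.76 F [-0.4  0.5  0.8] T [0.02 0.04 0.06] 29.35
25525 [-0.15004226 11.03275722] 0.04590025213098593 0.1218233628150932 0.08185999863323355
```

View pics/c3.png

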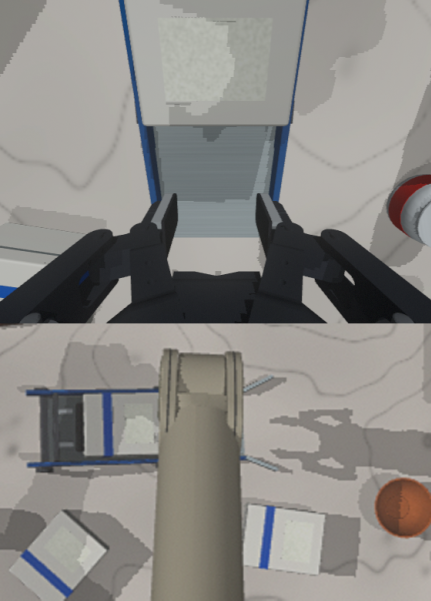

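>>> send_rows(
  steps=[
    [[0, 0.005, -0.02], 0],
    [[0, 0.015, -0.04], 0],
    [[0, 0.03, -0.06], 0],
    [[0, 0.05, -0.08], 0],
    [[0, 0.07, -0.1], 0],
    [[0, 0.08, -0.1], 0],
    [[0, 0.08, -0.1], 0],
    [[0, 0.08, -0.1], 0],
  ],
)

```text
clock: 30.45
position: [0.5087, -0.0806, 0.2111]
ee_rot: [1.0, 0.017, -0.001, -0.0]
ft_force: [-0.1, 0.5, 0.8]
grip_width: 0.6
```

```bash
python3 look.py c4;python3 - <<'E'
from h import *
from workcell import manip
o=manip.get_obs();f=np.load('c4.npz');im,d=f['im'],f['d']
ci=manip.camera_info('wrist');c=cloud(d,np.array(ci['intrinsics']),wristpose(o,ci));hsv=cv2.cvtColor(im,cv2.COLOR_RGB2HSV)
m=(hsv[...,1]<40)&(hsv[...,2]>110)&(c[...,2]>.078)&(c[...,2]<.13)&(abs(c[...,0]-.5)<.04)&(c[...,1]>.02)
p=c[m]
for _ in range(6):
    A=np.c_[p[:,:2],np.ones(len(p))];co=np.linalg.lstsq(A,p[:,2],rcond=None)[0];r=A@co-p[:,2];p=p[abs(r)<.004]
y0=np.percentile(p[:,1],.5);y1=np.percentile(p[:,1],99.5)
print(len(p),np.degrees(np.arctan(co[:2])),y0,y1,co@[.505,y0,1])
a=np.load('top0im.npy').astype(int);b=f['it'].astype(int)
E
```

```text
white [ 243  195   34   41 1315] ((504.0842590332031, 88.84683990478516), (109.36544799804688, 89.01815795898438), 1.0699777603149414)
pos [ 0.5087 -0.0806  0.2111] yaw 1.9 F [-0.1  0.5  0.8] T [-0.   -0.04  0.04] 30.45
5113 [-0.26455565 12.60643857] 0.04341754337679687 0.07679008948179708 0.08161605005108594
```

View pics/c4.png

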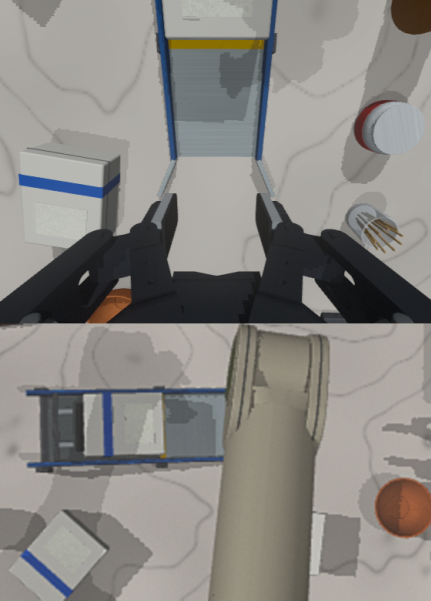

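The yellow lip strip is now fully visible just behind the box (wrist picture at (216,43) in the scaled view). The box is still and in line with the rails, so I hand in.

```bash
python3 -c "
from workcell import manip
print(manip.hand_in())"
```

```text
the job is handed in; nothing more can be done
None
```

The fish box is in the bed behind the lip, holding by itself, and I handed the job in at about 30 s. One force reading may have broken the 22 N foam limit.

I took the rightmost of the three white boxes, pushed it up the lane with two half-open fingers, and pressed it into the bumper. I then drew its back edge down about 10 mm, let go and withdrew.

**Last checks:**
- After letting go, the wrist-depth fit put the box's slope at 11.0°, the same as the ramp sheet.
- Its back bottom edge was about 9 mm below the sheet's plane, and the yellow lip strip was fully visible behind it.
- The wrist force was about zero with the fingers clear, and the fingers touched nothing.
- The far-view fit afterwards gave 12.6°. It rests on a small patch of the box, so I trust the close fit more.
- The bystanders visible in the last pictures showed no shift by eye. I did not measure them, and the oil bottle is not in those pictures.

**Possible failure:** as the box tipped over the lip, one reading showed 19.6 N of push and 18.1 N downward, about 27 N combined. I backed off at once, but if all of that went through the fingers into the foam, it was over 22 N. Every other reading at the end of a move stayed below about 17 N, but forces within a move were not read. `hand_in` gives no verdict, so I cannot tell whether this counted.

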